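# Pin a stack of drilled plates in the drilling fixture

## Task

Gently push the three loose plates in the drilling fixture up against its end stop so that their holes line up over the hole in the bed, then take the locating pin from its wooden holder and lower it gently through all three plates into the bed until its collar sits flat on the stack, and let go. The plates are brittle: never push or press on them hard, and leave the brush, the oil bottle and the steel tray where they are.

Things in the scene. Friction and masses are not known exactly. Their poses are not given: they have to be found in the camera images.
- frame: Fixed drilling fixture: two parallel dark steel rails 230 long, 16 wide, 57 high, with a channel 74 wide between them. Origin on the bench, mid-channel; x runs along the channel away from the robot, y across, z up. Between the rails lies a rigid steel bed, 200 long, top 30 above the bench, with a stop bar (27 high above the bed) across its far (+x) end
- bed_top (a point): Point of the frame (not of the bed) 30 above the frame's origin, at the height of the bed's top; axes as the frame. Along x the bed is clamped elsewhere each time and NOT measured: the stop's face (it looks to -x) lies 37 to 87 beyond this point. On the centre line y = 0, 30 short of the stop's face, the bed has its one through hole, 14.5 diameter
- plate0_hole (a point): Lowest of three equal white plastic plates stacked flat on the bed: centre of its 14.5 hole, half-way up. Plate: 100 long (its x, along the channel), 70 wide, 10 thick, 85 g. The hole is on its middle line, 30 from the far (+x) edge, 70 from the near edge. 2 of play to each rail. Against the stop, its hole is over the bed's. Over 18 N breaks it
- plate1_hole (a point): The same point of the middle plate, underside 40 above the bench. The plates start loose, each short of the stop by a different distance, holes out of line; all slide freely along the channel (friction about 0.3: pushing the whole stack takes 1 to 3 N until it meets the stop)
- plate2_hole (a point): The same point of the top plate, underside 50 and top face 60 above the bench
- pin_grip (a point): Locating pin, upright in the holder: centre of its black round grip (22 diameter, 50 high), 90 above the bench both there and when fully home in the fixture. z up along the pin. Below: steel collar 32 diameter, 5 thick (underside 30 below this point), then a 12 diameter shank 56 long whose last 8 taper to a blunt 8 nose. About 120 g
- pin_tip (a point): End of the pin's nose, on its axis, 86 below the centre of the grip. 4 above the bench when the pin is fully home
- holder: Fixed plywood block 70 x 70 x 60 high with a 14.5 hole through its middle, in which the pin stands with its collar on the block. Origin at the centre of its underside
- brush_mid (a point): Bystander: bench brush lying on the bench; a point on its handle side near its middle
- oil_mid (a point): Bystander: grey plastic oil bottle, 56 diameter, 130 high, standing; its centre
- tray_mid (a point): Bystander: open steel tray 130 x 100 x 35; its centre
Mind the look-alikes: they are no part of the job. Leave any green look-alike of the part that bears plate1_hole alone. What is shaped like the part that bears plate2_hole but purple is not meant.

How it is judged:
On the way:
1. the holes of the three plates line up (within 4 mm) (horizontal distance between plate0_hole and plate1_hole below 0.004 m and horizontal distance between each of plate1_hole, plate0_hole and plate2_hole below 0.004 m), for 0.2 s.
At the end, for the whole second after the job is handed in: The pin stands upright (0.06 rad) through all three plates (nose within 3 mm of each hole axis, seen from above) and in the bed hole, collar down on the stack (nose at most 6.5 mm above the bench); plates flat in one stack on the bed; pin released and at rest (horizontal distance between pin_tip and plate0_hole below 0.003 m and horizontal distance between pin_tip and plate1_hole below 0.003 m and horizontal distance between pin_tip and plate2_hole below 0.003 m and z of pin_tip in the frame of frame below 0.0065 m and angle between pin_grip's own z axis and vertical below 0.06 rad and angle between each of plate0_hole, plate1_hole, plate2_hole's own z axis and vertical below 0.04 rad and height (world z) of plate2_hole between 0.052 and 0.058 m and linear speed of pin below 0.02 m/s); the robot touches nothing.
It fails at once if the fingers or the pin push on a plate with more than 18 N (it cracks) (contact force between any of plate0, plate1, plate2 and the fingers above 18 N or contact force between any of plate0, plate1, plate2 and pin above 18 N).
It fails at once if the brush, the oil bottle or the tray is moved by more than 3 cm (distance of any of brush_mid, oil_mid, tray_mid from where it was at the start of the episode above 0.03 m).
It also fails if it takes over 72 s, if anything falls off the work surface, if the arm or the gripper's body presses on something with over 40 N, if the wrist force passes 120 N, or if a joint passes its speed limit or range.

## Robot

A 6-joint arm with a two-finger parallel gripper is mounted at the origin on the work surface. World frame = base frame: x ahead of the robot, y to its left, z up, the work surface at z = 0. Lengths are in m, angles in rad, forces in N, time in s.
With the tool pointing down it reaches from about 0.35 to 0.85 m from the base axis. Payload 8.1 kg.
Tool frame: the origin (TCP) lies between the finger pads; the fingertips stand 11 mm ahead of it and the grasp point (between the pads) lies 8 mm behind it; y points along the fingers, x is the direction in which the jaws open and shut, and the axes are right-handed (so a half turn about y gives the same grasp; the last joint's range is limited). The gripper opens to 93 mm and grips with 3 to 60 N. Pads are 15 mm wide; open, the fingers measure 128 mm over their backs; the gripper's body (75 mm by 188 mm) begins 65 mm behind the grasp point.
Start: joints at [-1.24, 0.13, 1.488, -0, 1.523, -0.085], TCP at [0.242, -0.549, 0.23] pointing down, gripper open.
Joint ranges: [-2.96, 2.96], [-0.89, 2.26], [0.02, 2.5], [-1.34, 4.48], [0, 2.73], [-2.66, 2.66]. Speed limits (rad/s): [2.39, 2.39, 2.79, 3.14, 3.14, 3.14].

## Interface

Orientations are given as a rotation vector (axis times angle).
In Python, from plant import readout, optics, robot gives the robot as it stands.
- The arm moves only by the shell command python3 -m creep 'ROWS' [FORCE]. ROWS is JSON, a list that holds one entry, the list of rows, each a list of 7 numbers: the closure, from 0 (fully open) to 1 (shut), then the shift along the tool's x, y, z in cm, then the turn, a rotation vector about the tool's x, y, z in degrees. In form: [[[grip, x, y, z, wx, wy, wz], ...]]. A call has exactly 8 rows; each row shifts and turns the pose as measured when the row begins, along the tool's axes as they then stand; what a row does not reach is not made up. A row lasts 1/10 s, in which the tool goes at most 50 mm and 8.59 degrees, less where a joint would pass 70% of its speed; a pose out of reach is approached as far as the arm can. A call is refused whole if a number of a shift passes 5 or a number of a turn 8.59, either way. A call with a gripper value outside its range is refused whole. The fingers move at their own pace and stop on an object; FORCE is the grip in N (left out, the last holds). Time passes only in rows, so rows that do not move let the fingers close, or fill a call up. It gives the time, the measured TCP pose, the force and the opening at its end, in the units of the state.
- readout.read_state(): the state, without advancing time (a new reading comes with each control period).
- optics.read_camera(name): name is "scene" or "top" or "wrist"; returns a dict with "frame" (400x640x3 uint8, red, green, blue), "depth" (400x640 float32, m along the optical axis (not along the pixel's ray), 0 where there is no reading), "intrinsics" (3x3 intrinsics, pixels), "R" (3x3) and "t" (3): a world point X has camera coordinates R X + t. Camera axes: x right, y down, z forward; pixel columns grow to the right and rows downward; lengths in m; the calibration is good to about 2 mm. The wrist camera is an equidistant fisheye: a pixel r from the principal point sees the ray r / f radians off the axis. A picture is of the moment at which its call begins.
- robot.close_job(): hands the job in, once; it reports no verdict.
The state is a dict: "t": time; "q": joint angles; "dq": joint speeds; "joint_torque": joint torques, N m; "tool_pos": TCP position; "orientation": TCP orientation; "force": force on the tool from outside, world axes, zero at the start; "wrist_torque": the same for the moment, N m; "opening": finger opening in m.
Only numpy, scipy, OpenCV 4.12 (cv2) and the standard library are available. Lean on these libraries where they do the work, as an engineer would, in place of code of your own. Each camera call takes 0.05 s, during which the arm holds its last target. There are 200 camera calls.

## Working session

There is one attempt and no reset: what is moved stays moved. The work goes in short steps, Python scripts to look and compute and a shell command to move; the robot and the scene stay as the last step left them, time stands still between calls to the robot, and variables do not carry over. Pictures are saved under pics/ and viewed, about 8 in all and at most 12, crops included, and the job is handed in when it is done.

```bash
ls; mkdir -p pics; cat > h.py <<'E'
import numpy as np, cv2
from plant import readout, optics, robot
def cam(n):
    c=optics.read_camera(n); np.savez(f'/tmp/{n}.npz',**c); return c
def save(c,p,crop=None,s=1):
    im=c['frame'][:,:,::-1]
    if crop: im=im[crop[1]:crop[3],crop[0]:crop[2]]
    cv2.imwrite('pics/'+p,cv2.resize(im,None,fx=s,fy=s))
def ray(c,u,v,z):   # pinhole pixel -> point on plane z
    d=c['R'].T@np.linalg.inv(c['intrinsics'])@np.array([u,v,1.]); o=-c['R'].T@c['t']
    return o+d*(z-o[2])/d[2]
def fray(c,u,v,z):  # fisheye
    K=c['intrinsics'];x=(u-K[0,2])/K[0,0];y=(v-K[1,2])/K[1,1];r=np.hypot(x,y)
    d=np.array([x*np.sinc(r/np.pi),y*np.sinc(r/np.pi),np.cos(r)]); d=c['R'].T@d; o=-c['R'].T@c['t']
    return o+d*(z-o[2])/d[2]
E
python3 - <<'E'
from h import *
a=cam('top');b=cam('scene')
save(a,'top.png');save(b,'scene.png')
s=readout.read_state();print(s)
for c in(a,b):print(c['intrinsics'],-c['R'].T@c['t'])
E
```

```text
pics
{'t': 0.1, 'q': array([-1.24041588e+00,  1.31112867e-01,  1.48917078e+00,  1.91065951e-05,
        1.52299336e+00, -8.54007123e-02]), 'dq': array([-1.45429009e-03, -2.29681395e-04, -3.03360864e-03,  5.18120623e-04,
       -7.49344907e-05, -5.11942560e-06]), 'joint_torque': array([ 2.82576329e-03, -5.61342144e+01, -4.93094087e+01,  7.68840057e-02,
        2.92166183e-02, -3.31645708e-05]), 'tool_pos': array([ 0.24220785, -0.54839831,  0.22867585]), 'orientation': array([-1.37660567,  0.89865867, -0.89649524]), 'force': array([ 0.32116969, -1.40529315, -0.3325484 ]), 'wrist_torque': array([ 0.0072105 , -0.02402292, -0.03720601]), 'opening': 0.09266689213070249}
[[387.35540525   0.         317.71306753]
 [  0.         387.35540525 198.93345013]
 [  0.           0.           1.        ]] [ 0.53897342 -0.01424472  1.00314551]
[[392.27080674   0.         315.32020603]
 [  0.         392.27080674 196.94095673]
 [  0.           0.           1.        ]] [1.06457907 0.43534177 0.78497682]
```

View pics/top.png

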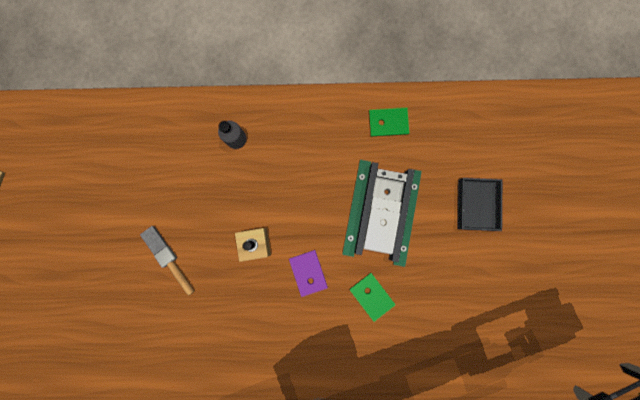

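View pics/scene.png

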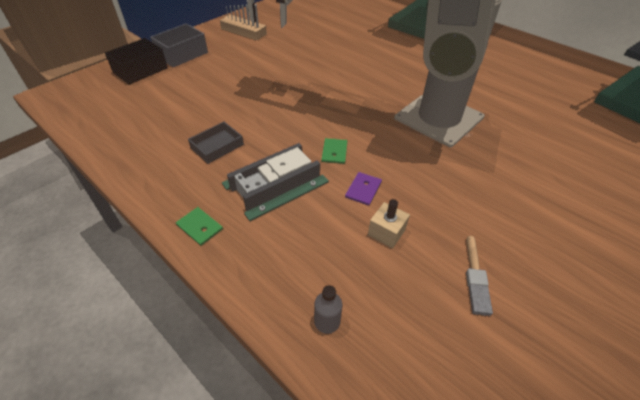

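Top view: the fixture is around (383,212) with its stop at the upper end (~(393,175)). The pin holder is at (251,245), the brush at (168,260), the oil bottle at (232,134) and the tray at (480,204). The green and purple plates are decoys. Next I'll localise the fixture and holder.

```bash
python3 - <<'E'
from h import *
from scipy.spatial.transform import Rotation as Ro
s=readout.read_state();print(Ro.from_rotvec(s['orientation']).as_matrix().round(3), s['tool_pos'])
c=dict(np.load('/tmp/top.npz'))
save(c,'fix.png',(330,150,440,275),5)
hsv=cv2.cvtColor(c['frame'],cv2.COLOR_RGB2HSV)
def big(m,roi):
    k=np.zeros(m.shape,np.uint8);x0,y0,x1,y1=roi;k[y0:y1,x0:x1]=255;m=m&k
    cs,_=cv2.findContours(m,cv2.RETR_EXTERNAL,cv2.CHAIN_APPROX_NONE)
    return sorted(cs,key=cv2.contourArea)[::-1]
# holder
h=big(cv2.inRange(hsv,(12,60,150),(30,255,255)),(225,220,280,270))
r=cv2.minAreaRect(h[0]);print('holder',r,ray(c,*r[0],.06), [ray(c,*p,.06).round(3) for p in cv2.boxPoints(r)])
# black grip top
g=big(cv2.inRange(hsv,(0,0,0),(180,255,60)),(235,225,270,265))
for k in g[:2]:
    (u,v),rad=cv2.minEnclosingCircle(k);print('grip',u,v,rad,ray(c,u,v,.115),ray(c,u,v,.09))
# green base strips of fixture
gr=big(cv2.inRange(hsv,(60,60,30),(95,255,140)),(335,150,430,275))
for k in gr[:2]:
    r=cv2.minAreaRect(k);print('strip',r,[ray(c,*p,.005).round(3) for p in cv2.boxPoints(r)])
w=big(cv2.inRange(hsv,(0,0,150),(180,40,255)),(345,160,425,265))
for k in w[:3]:
    r=cv2.minAreaRect(k);print('white',r,[ray(c,*p,.06).round(3) for p in cv2.boxPoints(r)])
d=c['depth'];K=c['intrinsics'];uu,vv=np.meshgrid(range(640),range(400))
P=(np.stack([(uu-K[0,2])/K[0,0]*d,(vv-K[1,2])/K[1,1]*d,d],-1)-c['t'])@c['R']
print('z along channel',[(v,int(383+(195-v)*.16),*P[v,int(383+(195-v)*.16)].round(3)) for v in range(160,268,4)])
# rails: height 57mm
m=(abs(P[...,2]-.057)<.004);m[:, :340]=0;m[:,430:]=0;m[:150]=0;m[275:]=0
r=cv2.minAreaRect(np.argwhere(m)[:,::-1].astype(np.float32));print('rails+',r,ray(c,*r[0],.057),[ray(c,*p,.057).round(3) for p in cv2.boxPoints(r)])
E
```

```text
[[ 0.404 -0.001  0.915]
 [-0.915  0.002  0.404]
 [-0.002 -1.     0.   ]] [ 0.24220785 -0.54839831  0.22867585]
holder ((252.0, 244.0), (48.0, 54.0), 90.0) [0.50708067 0.15919427 0.06      ] [array([0.566, 0.225, 0.06 ]), array([0.564, 0.093, 0.06 ]), array([0.448, 0.094, 0.06 ]), array([0.45 , 0.225, 0.06 ])]
grip 248.5 245.0 5.852449893951416 [0.50679726 0.15710199 0.115     ] [0.50589154 0.16192515 0.09      ]
strip ((356.6570739746094, 207.84317016601562), (11.431744575500488, 95.88947296142578), 10.539183616638184) [array([ 0.476, -0.062,  0.005]), array([ 0.719, -0.113,  0.005]), array([ 0.713, -0.142,  0.005]), array([ 0.471, -0.09 ,  0.005])]
strip ((409.19415283203125, 217.87646484375), (10.954986572265625, 96.20864868164062), 12.528807640075684) [array([ 0.45 , -0.191,  0.005]), array([ 0.69 , -0.253,  0.005]), array([ 0.683, -0.28 ,  0.005]), array([ 0.443, -0.218,  0.005])]
white ((383.982666015625, 215.60044860839844), (29.393898010253906, 72.07451629638672), 9.7824068069458) [array([ 0.492, -0.11 ,  0.06 ]), array([ 0.664, -0.145,  0.06 ]), array([ 0.65 , -0.215,  0.06 ]
[... 1979 characters left out ...]
(0.06)), (244, 375, np.float64(0.502), np.float64(-0.139), np.float64(0.057)), (248, 374, np.float64(0.493), np.float64(-0.136), np.float64(0.061)), (252, 373, np.float64(0.48), np.float64(-0.141), np.float64(0.0)), (256, 373, np.float64(0.47), np.float64(-0.141), np.float64(-0.0)), (260, 372, np.float64(0.459), np.float64(-0.138), np.float64(-0.0)), (264, 371, np.float64(0.449), np.float64(-0.135), np.float64(0.001))]
rails+ ((384.58404541015625, 211.245849609375), (43.98935317993164, 94.26289367675781), 10.17551040649414) [ 0.58120569 -0.16454739  0.057     ] [array([ 0.48 , -0.089,  0.057]), array([ 0.706, -0.136,  0.057]), array([ 0.684, -0.241,  0.057]), array([ 0.459, -0.193,  0.057])]
```

View pics/fix.png

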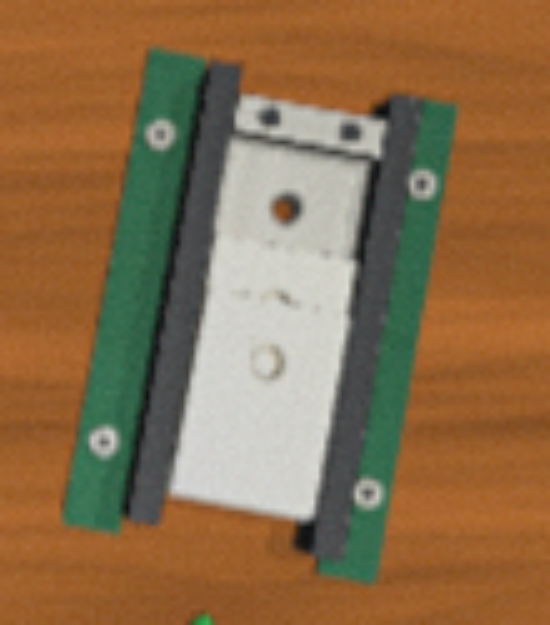

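```bash
cat >> h.py <<'E'
from scipy.spatial.transform import Rotation as Ro
C=np.array([.581,-.1645]); A=np.deg2rad(-11.8); ex=np.array([np.cos(A),np.sin(A)]); ey=np.array([-ex[1],ex[0]])
def rel(p): d=np.asarray(p)[:2]-C; return (np.array([d@ex,d@ey])*1000).round(1)   # mm in fixture
def togo(target,yawz=None):   # world target -> shift in tool axes (cm), tool-z heading error (deg, about tool y)
    s=readout.read_state();R=Ro.from_rotvec(s['orientation']).as_matrix()
    print('t',round(s['t'],2),'pos',s['tool_pos'].round(4),'fix',rel(s['tool_pos']),'F',s['force'].round(1),'open',round(s['opening'],4))
    print('shift cm',(R.T@(np.asarray(target)-s['tool_pos'])*100).round(2),'yaw',np.rad2deg(np.arctan2(R[1,2],R[0,2])).round(2),'down',R[:,1].round(3),'rv to vertical',)
def fp(x,y,z): return np.r_[C+x/1000*ex+y/1000*ey,z]
E
python3 -m creep '[[[0,0,0,0,0,7.1,0],[0,0,0,0,0,7.1,0],[0,0,0,0,0,7.1,0],[0.5,0,0,0,0,7.1,0],[1,0,0,0,0,7.1,0],[1,0,0,0,0,0,0],[1,0,0,0,0,0,0],[1,0,0,0,0,0,0]]]' 10
python3 -c "
from h import *
togo(fp(-150,0,.17))
c=dict(np.load('/tmp/top.npz'))
print('bed hole',rel(ray(c,387.2,191.6,.03)),'top hole',rel(ray(c,383.6,222.4,.06)))"
```

```text
t: 0.9
tool_pos: [0.2414, -0.5461, 0.2241]
orientation: [-1.093, 1.377, -1.361]
force: [0.1, -0.3, -0.1]
opening: 0.0576
t 0.9 pos [ 0.2414 -0.5461  0.2241] fix [-254.4 -443. ] F [ 0.1 -0.3 -0.1] open 0.0576
shift cm [-44.4    5.73   9.81] yaw -12.65 down [-0.003  0.009 -1.   ] rv to vertical
bed hole [52.2 -1.7] top hole [-27.1  -2. ]
```

```bash
python3 -m creep '[[[1,-4.8,0.5,1.0,0,0,0],[1,-4.8,0.5,1.0,0,0,0],[1,-4.8,0.5,1.0,0,0,0],[1,-4.8,0.5,1.0,0,0,0],[1,-4.8,0.5,1.0,0,0,0],[1,-4.8,0.5,1.0,0,0,0],[1,-4.8,0.5,1.0,0,0,0],[1,-4.8,0.5,1.0,0,0,0]]]'
python3 -c "
from h import *
togo(fp(-150,0,.17))"
```

```text
t: 1.7
tool_pos: [0.4011, -0.1846, 0.1849]
orientation: [-1.098, 1.368, -1.356]
force: [0.9, 0.5, 0.1]
opening: 0.0006
t 1.7 pos [ 0.4011 -0.1846  0.1849] fix [-172.   -56.5] F [0.9 0.5 0.1] open 0.0006
shift cm [-5.65  1.52  2.18] yaw -12.08 down [-0.002  0.007 -1.   ] rv to vertical
```

```bash
python3 -m creep '[[[1,-2,0.3,0.4,0,0,0],[1,-2,0.3,0.4,0,0,0],[1,-1.6,0.3,0.4,0,0,0],[1,-0.3,0.3,0,0,0,0],[1,0,0,0,0,0,0],[1,0,0,0,0,0,0],[1,0,0,0,0,0,0],[1,0,0,0,0,0,0]]]'
python3 -c "
from h import *
togo(fp(-150,0,.041))
c=cam('wrist');save(c,'w1.png');print(c['intrinsics'],-c['R'].T@c['t'])"
```

```text
t: 2.5
tool_pos: [0.4263, -0.1227, 0.173]
orientation: [-1.108, 1.353, -1.342]
force: [-0.4, -0.3, -0.8]
opening: 0.0007
t 2.5 pos [ 0.4263 -0.1227  0.173 ] fix [-160.     9.2] F [-0.4 -0.3 -0.8] open 0.0007
shift cm [ 1.04 13.2   1.01] yaw -10.94 down [-0.     0.008 -1.   ] rv to vertical
[[309.70691629   0.         319.37811014]
 [  0.         309.70691629 197.65096579]
 [  0.           0.           1.        ]] [ 0.49788368 -0.13674649  0.32708644]
```

View pics/w1.png

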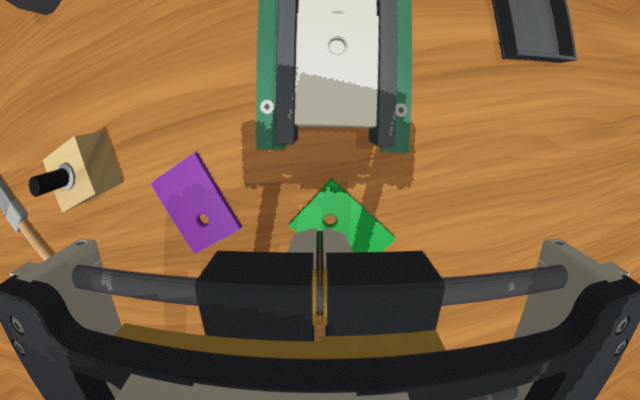

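The wrist view shows the fixture channel between columns ~297 and 377. The top plate's near edge is at row 125, and no lower plate sticks out nearer than that. The fingers are closed and behind the fixture.

```bash
python3 -c "
from h import *
c=dict(np.load('/tmp/wrist.npz'))
for u,v in((297,135),(377,135),(298,10),(378,10)):print(rel(fray(c,u,v,.057)))
print(rel(fray(c,337.5,45,.06)),rel(fray(c,295,125,.06)),rel(fray(c,377,127,.06)))"
python3 -m creep '[[[1,0.3,1.6,0,0,0.3,0],[1,0.3,1.6,0,0,0.3,0],[1,0.3,1.6,0,0,0.3,0],[1,0.1,1.6,0,0,0,0],[1,0,1.6,0,0,0,0],[1,0,1.6,0,0,0,0],[1,0,1.6,0,0,0,0],[1,0,1.6,0,0,0,0]]]'
python3 -c "
from h import *
togo(fp(-110,0,.042))"
```

```text
[-103.3   31.6]
[-101.8  -38.4]
[ 9.8 32.4]
[ 12.4 -37.8]
[-23.9  -2.2] [-94.5  33.1] [-94.6 -37.6]
t: 3.35
tool_pos: [0.4269, -0.1376, 0.045]
orientation: [-1.092, 1.36, -1.365]
force: [0.5, -0.2, 0.5]
opening: 0.0007
t 3.35 pos [ 0.4269 -0.1376  0.045 ] fix [-156.3   -5.1] F [ 0.5 -0.2  0.5] open 0.0007
shift cm [-0.55  0.34  4.63] yaw -12.21 down [ 0.008  0.003 -1.   ] rv to vertical
```

```bash
sed -i 's/^C=.*A=np.deg2rad(-11.8)/C=np.array([.5805,-.167]); A=np.deg2rad(-11.6)/' h.py
python3 -m creep '[[[1,-0.2,0.1,0.8,0,0,0],[1,0,0.05,0.8,0,0,0],[1,0,0,0.8,0,0,0],[1,0,0,0.8,0,0,0],[1,0,0,0.6,0,0,0],[1,0,0,0.3,0,0,0],[1,0,0,0,0,0,0],[1,0,0,0,0,0,0]]]'
python3 -c "
from h import *
togo(fp(-110,0,.0435))"
```

```text
t: 4.15
tool_pos: [0.4726, -0.1465, 0.0456]
orientation: [-1.091, 1.359, -1.367]
force: [1.0, 0.3, 0.2]
opening: 0.0004
t 4.15 pos [ 0.4726 -0.1465  0.0456] fix [-109.8   -1.6] F [1.  0.3 0.2] open 0.0004
shift cm [-0.16  0.21 -0.02] yaw -12.28 down [ 0.01   0.002 -1.   ] rv to vertical
```

```bash

python3 -m creep '[[[1,0,0.1,0.3,0,0,0],[1,0,0.1,0.3,0,0,0],[1,0,0,0.3,0,0,0],[1,0,0,0.3,0,0,0],[1,0,0,0.3,0,0,0],[1,0,0,0.3,0,0,0],[1,0,0,0.3,0,0,0],[1,0,0,0.3,0,0,0]]]'
python3 -c "
from h import *
togo(fp(-24,0,.0435))"
```

```text
t: 4.95
tool_pos: [0.4966, -0.1515, 0.0432]
orientation: [-1.091, 1.361, -1.366]
force: [-2.2, 0.8, 0.6]
opening: 0.0005
t 4.95 pos [ 0.4966 -0.1515  0.0432] fix [-85.3  -1.7] F [-2.2  0.8  0.6] open 0.0005
shift cm [-0.24  0.01  6.13] yaw -12.28 down [ 0.008  0.003 -1.   ] rv to vertical
```

```bash

python3 -m creep '[[[1,0,0,0.3,0,0,0],[1,0,0,0.3,0,0,0],[1,0,0,0.3,0,0,0],[1,0,0,0.3,0,0,0],[1,0,0,0.3,0,0,0],[1,0,0,0.3,0,0,0],[1,0,0,0.3,0,0,0],[1,0,0,0.3,0,0,0]]]'
python3 -c "
from h import *
togo(fp(-24,0,.0435))
c=cam('top');save(c,'fix2.png',(330,150,440,275),4)"
```

```text
t: 5.75
tool_pos: [0.5219, -0.157, 0.0431]
orientation: [-1.092, 1.362, -1.365]
force: [-1.1, 0.9, 0.7]
opening: 0.0005
t 5.75 pos [ 0.5219 -0.157   0.0431] fix [-59.5  -2. ] F [-1.1  0.9  0.7] open 0.0005
shift cm [-0.24 -0.01  3.54] yaw -12.28 down [ 0.007  0.003 -1.   ] rv to vertical
```

View pics/fix2.png

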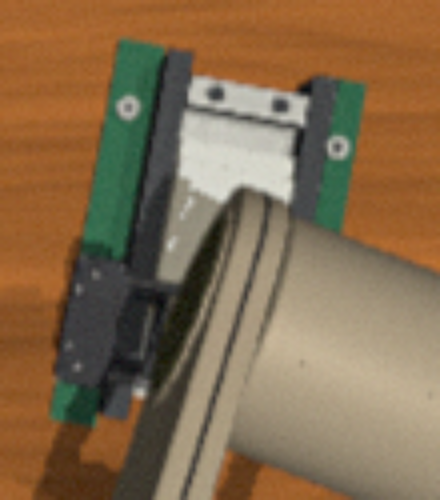

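Crop: the top plate has moved up the channel and covers the bed hole. A gap of a few pixels remains below the stop at crop row ~115. Forces are 1–2 N, so I'll carry on more slowly.

```bash

python3 -m creep '[[[1,0,0,0.25,0,0,0],[1,0,0,0.25,0,0,0],[1,0,0,0.25,0,0,0],[1,0,0,0.25,0,0,0],[1,0,0,0.2,0,0,0],[1,0,0,0.2,0,0,0],[1,0,0,0.2,0,0,0],[1,0,0,0.2,0,0,0]]]'
python3 -c "
from h import *
togo(fp(-24,0,.0435))
c=cam('wrist');save(c,'w2.png')"
```

```text
t: 6.6
tool_pos: [0.5412, -0.1612, 0.0432]
orientation: [-1.092, 1.362, -1.365]
force: [-1.6, 0.2, 1.2]
opening: 0.0004
t 6.6 pos [ 0.5412 -0.1612  0.0432] fix [-39.7  -2.2] F [-1.6  0.2  1.2] open 0.0004
shift cm [-0.24 -0.02  1.57] yaw -12.28 down [ 0.007  0.003 -1.   ] rv to vertical
```

View pics/w2.png

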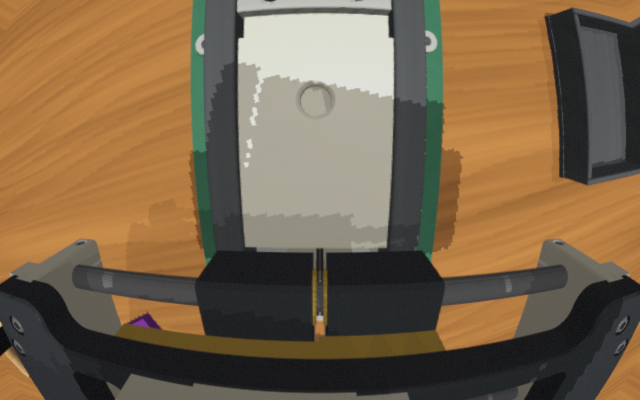

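The wrist view shows the plate's far edge at row ~14, close to the stop's edge at row ~10. The hole is at (316,100).

```bash
python3 -c "
from h import *
c=dict(np.load('/tmp/wrist.npz'))
print('far edge',rel(fray(c,316,14,.06)),'stop',rel(fray(c,316,10,.057)),'hole',rel(fray(c,316,100,.06)),'near',rel(fray(c,316,249,.06)))
cv2.imwrite('pics/z.png',cv2.resize(c['frame'][:40,230:400,::-1],None,fx=4,fy=4))"
python3 -m creep '[[[1,0,0,0.15,0,0,0],[1,0,0,0.15,0,0,0],[1,0,0,0.15,0,0,0],[1,0,0,0.1,0,0,0],[1,0,0,0.1,0,0,0],[1,0,0,0.1,0,0,0],[1,0,0,0.1,0,0,0],[1,0,0,0.1,0,0,0]]]'
python3 -c "
from h import *
togo(fp(-24,0,.0435))"
```

```text
far edge [80.7 -1.2] stop [83.8 -1.2] hole [40.5 -0.7] near [-29.4   0.4]
t: 7.45
tool_pos: [0.5509, -0.1633, 0.0432]
orientation: [-1.093, 1.363, -1.365]
force: [-1.1, 0.1, 1.3]
opening: 0.0005
t 7.45 pos [ 0.5509 -0.1633  0.0432] fix [-29.8  -2.3] F [-1.1  0.1  1.3] open 0.0005
shift cm [-0.24 -0.03  0.58] yaw -12.28 down [ 0.006  0.004 -1.   ] rv to vertical
```

```bash

python3 -m creep '[[[1,0,0,0.05,0,0,0],[1,0,0,0.05,0,0,0],[1,0,0,0.05,0,0,0],[1,0,0,0.05,0,0,0],[1,0,0,0.05,0,0,0],[1,0,0,0.05,0,0,0],[1,0,0,0.05,0,0,0],[1,0,0,0.05,0,0,0]]]'
python3 -m creep '[[[1,0,0,0.05,0,0,0],[1,0,0,0.05,0,0,0],[1,0,0,0.05,0,0,0],[1,0,0,0.05,0,0,0],[1,0,0,0.0,0,0,0],[1,0,0,0.0,0,0,0],[1,0,0,0,0,0,0],[1,0,0,0,0,0,0]]]'
python3 -c "
from h import *
togo(fp(-24,0,.0435))"
```

```text
t: 8.25
tool_pos: [0.5551, -0.1642, 0.0432]
orientation: [-1.092, 1.363, -1.365]
force: [-2.2, 0.3, 0.1]
opening: 0.0007
t: 9.05
tool_pos: [0.5556, -0.1643, 0.0425]
orientation: [-1.095, 1.366, -1.363]
force: [-3.3, 0.8, 1.4]
opening: 0.0009
t 9.05 pos [ 0.5556 -0.1643  0.0425] fix [-25.   -2.4] F [-3.3  0.8  1.4] open 0.0009
shift cm [-0.24 -0.1   0.1 ] yaw -12.28 down [ 0.003  0.005 -1.   ] rv to vertical
```

```bash

python3 -m creep '[[[1,0,0,0.06,0,0,0],[1,0,0,0.06,0,0,0],[1,0,0,0.06,0,0,0],[1,0,0,0.06,0,0,0],[1,0,0,0.06,0,0,0],[1,0,0,0.06,0,0,0],[1,0,0,0.06,0,0,0],[1,0,0,0.06,0,0,0]]]'
python3 -c "
from h import *
togo(fp(-24,0,.0435))"
```

```text
t: 9.85
tool_pos: [0.5556, -0.1644, 0.0414]
orientation: [-1.102, 1.375, -1.356]
force: [-7.3, 1.0, 4.8]
opening: 0.0004
t 9.85 pos [ 0.5556 -0.1644  0.0414] fix [-25.   -2.4] F [-7.3  1.   4.8] open 0.0004
shift cm [-0.25 -0.21  0.09] yaw -12.26 down [-0.008  0.007 -1.   ] rv to vertical
```

The stop has been reached: the force rises and there is no more travel. Backing off and lifting.

```bash

python3 -m creep '[[[1,0,0,-0.3,0,0,0],[1,0,0,-0.5,0,0,0],[1,0,-0.5,-1,0,0,0],[1,0,-2,-1,0,0,0],[1,0,-3,-0.5,0,0,0],[1,0,-3,0,0,0,0],[1,0,-3,0,0,0,0],[1,0,-2,0,0,0,0]]]'
python3 -c "
from h import *
c=dict(np.load('/tmp/top.npz'))
togo([.507,.159,.17])
c=cam('wrist');save(c,'w3.png')
for u,v in((0,0),):pass"
```

```text
t: 10.65
tool_pos: [0.5216, -0.1571, 0.1776]
orientation: [-1.1, 1.374, -1.356]
force: [-0.1, -0.5, 0.9]
opening: 0.0005
t 10.65 pos [ 0.5216 -0.1571  0.1776] fix [-59.7  -2.1] F [-0.1 -0.5  0.9] open 0.0005
shift cm [-30.57   1.02  -8.13] yaw -12.26 down [-0.007  0.008 -1.   ] rv to vertical
```

View pics/w3.png

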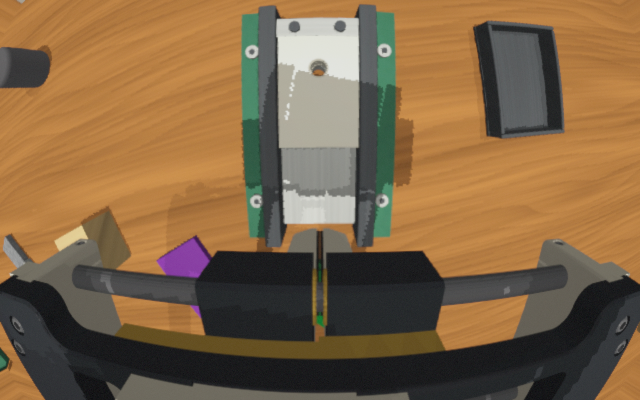

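The plates sit against the stop with their near edges flush at row 148. The hole at (319,68) is open down to the dark bed hole. Now to the pin.

```bash

python3 -m creep '[[[1,-3.9,0,-1.2,0,0,0],[0.5,-4,0,-1.2,0,0,0],[0,-4,0,-1.2,0,0,0],[0,-4,0,-1.2,0,0,0],[0,-4,0,-1.2,0,0,0],[0,-4,0,-1.2,0,0,0],[0,-4,0,-1.2,0,0,0],[0,-2,0,0,0,0,0]]]'
python3 - <<'E'
from h import *
w=dict(np.load('/tmp/wrist.npz'))
def hole(c,x0,y0,x1,y1,t):
    g=cv2.cvtColor(c['frame'],cv2.COLOR_RGB2GRAY)[y0:y1,x0:x1]; m=(g<t).astype(np.uint8)
    n,_,st,ce=cv2.connectedComponentsWithStats(m); i=1+np.argmax(st[1:,4]); return ce[i]+[x0,y0],st[i]
p,st=hole(w,305,54,333,82,150);print('w3 hole',p,st,fray(w,*p,.06),rel(fray(w,*p,.06)))
print('stop edge',rel(fray(w,319,36,.06)),'near',rel(fray(w,319,148,.06)))
togo([.507,.159,.17])
c=cam('wrist');save(c,'w4.png')
t=cam('top')
cv2.imwrite('pics/t4.png',cv2.resize(t['frame'][150:275,330:440,::-1],None,fx=4,fy=4))
p,st=hole(t,375,180,400,208,130);print('top hole',p,st,ray(t,*p,.06),rel(ray(t,*p,.06)))
E
```

```text
t: 11.5
tool_pos: [0.5069, 0.1596, 0.1837]
orientation: [-1.083, 1.364, -1.371]
force: [0.2, -0.3, 0.1]
opening: 0.0518
w3 hole [318.1980198   68.22277228] [  6   7  16  16 202] [ 0.63443136 -0.17865998  0.06      ] [55.2 -0.6]
stop edge [84.6 -1.6] near [-15.1  -0.4]
t 11.5 pos [0.5069 0.1596 0.1837] fix [-137.8  305.1] F [ 0.2 -0.3  0.1] open 0.0518
shift cm [0.07 1.37 0.01] yaw -12.7 down [ 0.013  0.005 -1.   ] rv to vertical
top hole [389.2173913  190.08695652] [12  8  6  5 23] [ 0.63253364 -0.17690455  0.06      ] [53.   0.8]
```

View pics/w4.png

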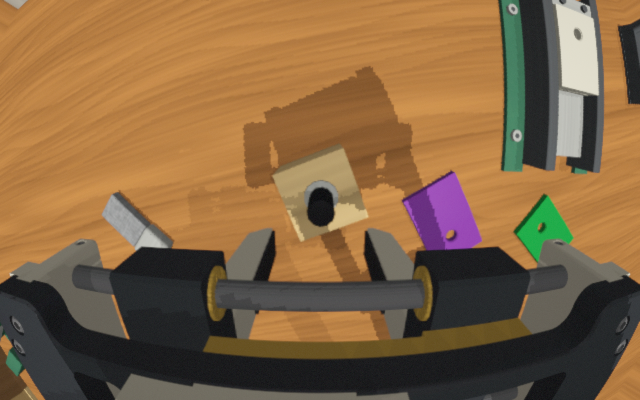

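View pics/t4.png

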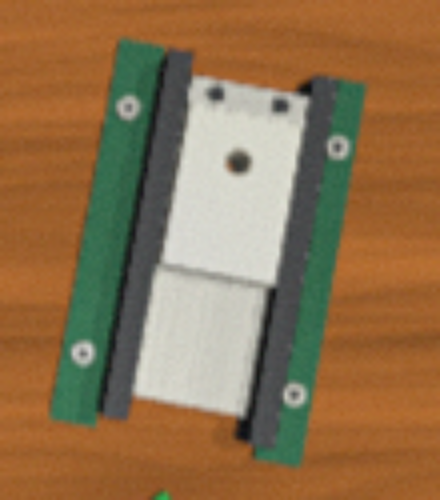

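The wrist view shows the pin in its holder: collar at (320,192), grip top at (321,211), held upright between the opened fingers' columns. The top crop shows the three plates in one flush stack with the hole open at crop (238,161).

```bash

python3 - <<'E'
from h import *
c=dict(np.load('/tmp/wrist.npz'))
H=np.mean([fray(c,*p,.06) for p in((272,178),(345,147),(369,216),(303,241))],0);print('holder',H)
g=cv2.cvtColor(c['frame'],cv2.COLOR_RGB2GRAY); m=np.zeros_like(g);m[175:232,300:345]=(g[175:232,300:345]<45)
ys,xs=np.nonzero(m);print(xs.min(),xs.max(),ys.min(),ys.max())
b=ys.max(); w=[(r,np.ptp(xs[ys==r])+1) for r in range(ys.min(),b+1,3)];print(w)
W=max(v for _,v in w); u=xs[ys>b-W].mean(); print('top of grip',fray(c,u,b-W/2+.5,.115), 'W',W)
togo(np.r_[fray(c,u,b-W/2+.5,.115)[:2],.085]); togo(np.r_[H[:2],.085])
E
```

```text
holder [0.50796092 0.15888962 0.06      ]
308 333 188 225
[(188, np.int64(6)), (191, np.int64(16)), (194, np.int64(20)), (197, np.int64(22)), (200, np.int64(24)), (203, np.int64(24)), (206, np.int64(25)), (209, np.int64(25)), (212, np.int64(26)), (215, np.int64(25)), (218, np.int64(24)), (221, np.int64(19)), (224, np.int64(12))]
top of grip [0.50958006 0.16008137 0.115     ] W 26
t 11.6 pos [0.5076 0.1591 0.1837] fix [-137.   304.8] F [-0.7 -0.8 -0.5] open 0.0597
shift cm [-0.07  9.87  0.06] yaw -12.63 down [ 0.013  0.005 -1.   ] rv to vertical
t 11.6 pos [0.5076 0.1591 0.1837] fix [-137.   304.8] F [-0.7 -0.8 -0.5] open 0.0597
shift cm [ 0.08  9.87 -0.07] yaw -12.63 down [ 0.013  0.005 -1.   ] rv to vertical
```

```bash

python3 -m creep '[[[0,0,1.3,0,-0.66,0,-0.45],[0,0,1.3,0,0,0,0],[0,0,1.3,0,0,0,0],[0,0,1.3,0,0,0,0],[0,0,1.3,0,0,0,0],[0,0,1.3,0,0,0,0],[0,0,1.2,0,0,0,0],[0,0,0.6,0,0,0,0]]]'
python3 -c "
from h import *
togo([.5085,.1593,.085])"
```

```text
t: 12.4
tool_pos: [0.5066, 0.1541, 0.0768]
orientation: [-1.099, 1.374, -1.374]
force: [-0.4, -0.1, -0.2]
opening: 0.0933
t 12.4 pos [0.5066 0.1541 0.0768] fix [-137.   299.7] F [-0.4 -0.1 -0.2] open 0.0933
shift cm [-0.54 -0.83  0.07] yaw -12.9 down [-0.004 -0.003 -1.   ] rv to vertical
```

```bash

python3 -m creep '[[[0,-0.3,-0.5,0,0,0,0],[0,-0.2,-0.2,0.05,0,0,0],[0,0,-0.05,0,0,0,0],[0,0,0,0,0,0,0],[0.7,0,0,0,0,0,0],[0.75,0,0,0,0,0,0],[0.8,0,0,0,0,0,0],[0.85,0,0,0,0,0,0]]]' 15
python3 -c "
from h import *
togo([.5085,.1593,.085])"
python3 -m creep '[[[1,0,0,0,0,0,0],[1,0,0,0,0,0,0],[1,0,0,0,0,0,0],[1,0,0,0,0,0,0],[1,0,0,0,0,0,0],[1,0,0,0,0,0,0],[1,0,0,0,0,0,0],[1,0,0,0,0,0,0]]]' 15
python3 -c "
from h import *
togo([.5085,.1593,.085])"
```

```text
t: 13.2
tool_pos: [0.5099, 0.16, 0.0868]
orientation: [-1.096, 1.372, -1.374]
force: [0.4, -0.0, 0.4]
opening: 0.0655
t 13.2 pos [0.5099 0.16   0.0868] fix [-134.9  306.2] F [ 0.4 -0.   0.4] open 0.0655
shift cm [ 0.1   0.18 -0.12] yaw -12.86 down [-0.    -0.002 -1.   ] rv to vertical
t: 14.0
tool_pos: [0.5097, 0.1599, 0.0865]
orientation: [-1.097, 1.372, -1.374]
force: [0.1, -0.2, 0.2]
opening: 0.0217
t 14.0 pos [0.5097 0.1599 0.0865] fix [-135.1  305.9] F [ 0.1 -0.2  0.2] open 0.0217
shift cm [ 0.08  0.15 -0.1 ] yaw -12.87 down [-0.001 -0.002 -1.   ] rv to vertical
```

```bash

python3 -m creep '[[[1,0,-0.4,0,0,0,0],[1,0,-1,0,0,0,0],[1,0,-1,0,0,0,0],[1,0,-1.2,0,0,0,0],[1,0,-1.2,0,0,0,0],[1,0,-1.5,0,0,0,0],[1,0,-1.5,0,0,0,0],[1,0,-1.5,0,0,0,0]]]' 25
python3 -c "
from h import *
togo([.6335,-.178,.17])"
```

```text
t: 14.8
tool_pos: [0.5086, 0.1599, 0.1862]
orientation: [-1.098, 1.374, -1.373]
force: [0.5, 0.0, -2.7]
opening: 0.0217
t 14.8 pos [0.5086 0.1599 0.1862] fix [-136.1  305.8] F [ 0.5  0.  -2.7] open 0.0217
shift cm [30.16  1.66 19.7 ] yaw -12.87 down [-0.003 -0.002 -1.   ] rv to vertical
```

```bash

python3 -m creep '[[[1,2,0,1.3,0,0,0],[1,4,0.2,2.6,0,0,0],[1,4,0.2,2.6,0,0,0],[1,4,0.2,2.6,0,0,0],[1,4,0.2,2.6,0,0,0],[1,4,0.2,2.6,0,0,0],[1,4,0.2,2.6,0,0,0],[1,2,0.2,1.3,0,0,0]]]'
python3 -c "
from h import *
togo([.6335,-.178,.17])"
```

```text
t: 15.6
tool_pos: [0.6319, -0.1597, 0.1883]
orientation: [-1.088, 1.357, -1.371]
force: [-0.0, 0.4, -2.2]
opening: 0.0219
t 15.6 pos [ 0.6319 -0.1597  0.1883] fix [48.8 17.5] F [-0.   0.4 -2.2] open 0.0219
shift cm [1.76 1.83 0.53] yaw -12.34 down [ 0.013  0.    -1.   ] rv to vertical
```

```bash

python3 -m creep '[[[1,0.8,0.6,0.2,-0.7,0,-0.1],[1,0.6,0.6,0.2,0,0,0],[1,0.3,0.4,0.1,0,0,0],[1,0,0,0,0,0,0],[1,0,0,0,0,0,0],[1,0,0,0,0,0,0],[1,0,0,0,0,0,0],[1,0,0,0,0,0,0]]]'
python3 -c "
from h import *
togo([.6335,-.178,.17])
w=cam('wrist');s=cam('scene')
a=cv2.resize(w['frame'][40:280,200:440],(480,480));b=cv2.resize(s['frame'][120:220,210:330],(576,480))
cv2.imwrite('pics/w5.png',cv2.resize(np.hstack([a[:,60:360],b[:,:500]]),None,fx=1,fy=1)[:,:,::-1])"
```

```text
t: 16.4
tool_pos: [0.6329, -0.1752, 0.1731]
orientation: [-1.099, 1.366, -1.362]
force: [0.7, 0.5, -1.1]
opening: 0.0213
t 16.4 pos [ 0.6329 -0.1752  0.1731] fix [53.   2.5] F [ 0.7  0.5 -1.1] open 0.0213
shift cm [0.26 0.31 0.12] yaw -12.24 down [-0.     0.003 -1.   ] rv to vertical
```

View pics/w5.png

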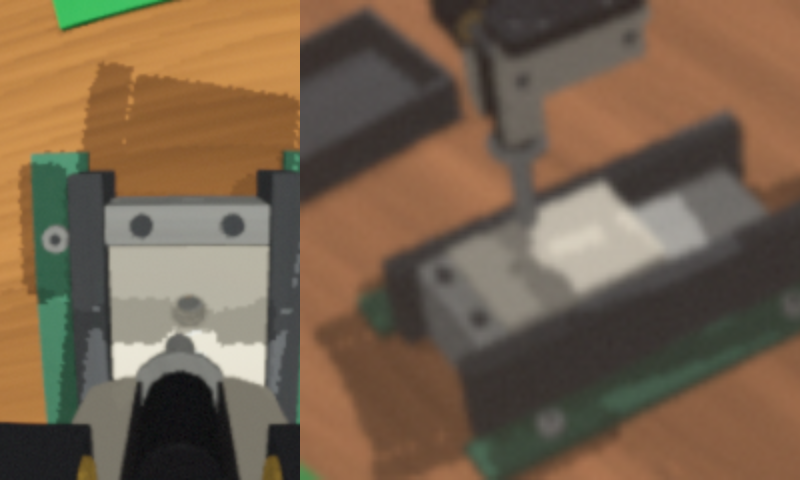

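The wrist crop shows the hole at full-frame pixel (324.5,194.5) and the pin's nose at about (320,212). I'll compare the two by rays from this same camera.

```bash

python3 - <<'E'
from h import *
w=dict(np.load('/tmp/wrist.npz'));g=cv2.cvtColor(w['frame'],cv2.COLOR_RGB2GRAY)
print(g[186:228,313:329:1][:, ::2])
h=fray(w,324.5,194.3,.06)
s=readout.read_state()
R=Ro.from_rotvec(s['orientation']).as_matrix()
for v in(210,212,214): 
  n=fray(w,320,v,s['tool_pos'][2]-.0825); print('hole',h.round(4),'nose',n.round(4),'tool shift',(R.T@(h-n)*100).round(2))
print('tcp-hole shift',(R.T@(h-s['tool_pos'])*100).round(2))
# predicted nose pixel if pin axis at TCP
def proj(p):
  q=w['R']@p+w['t'];r=np.hypot(q[0],q[1]);th=np.arctan2(r,q[2]);return w['intrinsics'][:2,2]+w['intrinsics'][0,0]*th*q[:2]/r
print('pred nose px',proj(s['tool_pos']+[0,0,-.0825]))
E
```

```text
[[179 178 178 178 177 170 171 175]
 [177 178 177 175 161 154 147 160]
 [167 176 176 161 136 123 119 133]
 [157 174 168 142 111 101 101 105]
 [156 169 161 121 100  99  98  96]
 [154 157 152 108  99  98  99  97]
 [154 151 151 107  98  99  97  97]
 [155 146 142 114 100  99 100 104]
 [155 144 132 121 108 105 106 114]
 [154 143 127 128 119 115 118 121]
 [153 143 128 130 126 121 120 121]
 [155 144 125 124 130 127 123 123]
 [155 147 126 126 124 123 122 122]
 [155 148 132 125 124 125 121 127]
 [156 153 139 125 125 128 127 127]
 [154 154 148 132 122 129 130 123]
 [153 154 153 142 127 126 129 127]
 [155 157 171 150 144 144 146 145]
 [154 157 178 159 164 163 166 165]
 [157 165 189 167 171 177 186 212]
 [171 197 184 151 163 197 214 233]
 [184 211 146 108 137 205 228 232]
 [178 149 105  97 105 140 208 230]
 [185 105  96  99 100 106 170 229]
 [164  96  98  97  98  99 136 223]
 [135  95  96  98  99  98 111 216]
 [118  94  96  96  98  98  97 206]
 [110  96  96  98  99  97  95 189]
 [112  93  92 101  98  98  94 169]
 [104  96  97 103 101  99  95 165]
 [102 108 114 119 120 109 102 138]
 [116 123 126 129 129 122 116 117]
 [127 131 130 129 128 130 128 122]
 [128 128 129 128 128 129 128 127]
 [126 128 128 128 129 127 129 127]
 [126 128 128 129 126 128 129 126]
 [126 126 128 128 127 128 127 127]
 [125 127 127 128 127 128 129 128]
 [125 125 122 118 116 125 128 128]
 [119 119 103  79  70 112 123 127]
 [ 84  65  52  36  30  60  84 120]
 [ 44  27  24  14  19  26  42  80]]
hole [ 0.6367 -0.1791  0.06  ] nose [ 0.6326 -0.1742  0.0906] tool shift [0.4  3.06 0.51]
hole [ 0.6367 -0.1791  0.06  ] nose [ 0.6309 -0.1738  0.0906] tool shift [0.4  3.06 0.68]
hole [ 0.6367 -0.1791  0.06  ] nose [ 0.6293 -0.1735  0.0906] tool shift [0.4  3.06 0.85]
tcp-hole shift [ 0.31 11.31  0.45]
pred nose px [321.51941358 209.18953382]
```

```bash

python3 -m creep '[[[1,0.2,0.4,0.2,0,0,0],[1,0.15,0.4,0.2,0,0,0],[1,0,0.4,0.1,0,0,0],[1,0,0.3,0,0,0,0],[1,0,0,0,0,0,0],[1,0,0,0,0,0,0],[1,0,0,0,0,0,0],[1,0,0,0,0,0,0]]]'
python3 -c "
from h import *
togo([.6335,-.178,.17])
w=cam('wrist');s=cam('scene')
a=cv2.resize(w['frame'][170:240,285:355],(480,480));b=cv2.resize(s['frame'][140:200,235:290],(320,349));b=cv2.copyMakeBorder(b,0,131,0,0,0)
cv2.imwrite('pics/w6.png',np.hstack([a,b])[:,:,::-1])"
```

```text
t: 17.3
tool_pos: [0.6372, -0.1806, 0.1561]
orientation: [-1.099, 1.368, -1.363]
force: [-0.5, 0.1, -1.3]
opening: 0.0215
t 17.3 pos [ 0.6372 -0.1806  0.1561] fix [58.2 -1.9] F [-0.5  0.1 -1.3] open 0.0215
shift cm [-0.18 -1.39 -0.42] yaw -12.29 down [-0.001  0.003 -1.   ] rv to vertical
```

View pics/w6.png

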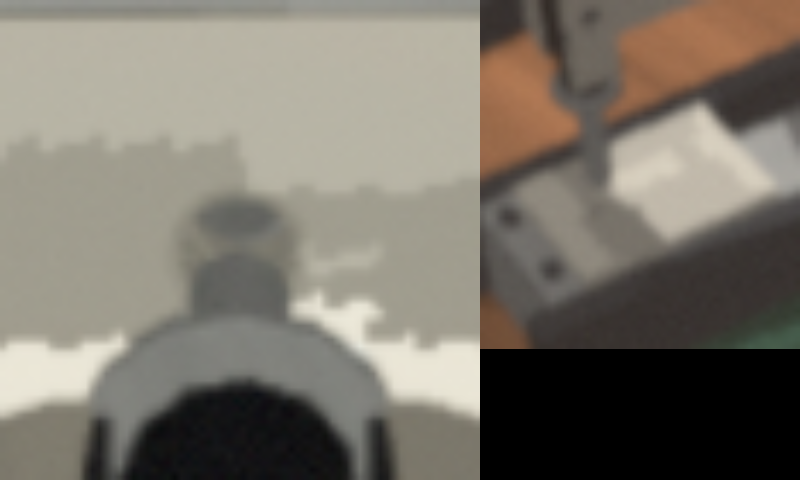

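The close view shows hole and nose aligned sideways (crop columns 238 and 239). The hole's far rim is at crop row ~194 and the nose's front edge at ~251, so the pin must still go forward a little.

```bash

python3 - <<'E'
from h import *
w=dict(np.load('/tmp/wrist.npz'));s=readout.read_state();R=Ro.from_rotvec(s['orientation']).as_matrix()
px=lambda x,y:(285+(x+.5)/6.857-.5,170+(y+.5)/6.857-.5)
f=fray(w,*px(238,194),.06);l=fray(w,*px(178,245),.06);r=fray(w,*px(298,245),.06)
T=lambda p:(R.T@(p-s['tool_pos'])*1000).round(2)
print('cam',-w['R'].T@w['t'],'axis',w['R'][2])
print('rim far',T(f),'L',T(l),'R',T(r),'in TCP mm')
for y in(247,251,255):print('nose front',T(fray(w,*px(239,y),s['tool_pos'][2]-.0825)))
print('shank L/R',T(fray(w,*px(191,300),s['tool_pos'][2]-.07)),T(fray(w,*px(288,300),s['tool_pos'][2]-.07)))
E
```

```text
cam [ 0.70852835 -0.19552124  0.31015082] axis [-0.25181154  0.05852403 -0.96600512]
rim far [-1.33 96.16  5.86] L [-8.7  96.19 -0.62] R [ 6.03 96.15 -0.62] in TCP mm
nose front [-1.2  82.5   3.14]
nose front [-1.2  82.5   2.66]
nose front [-1.2  82.5   2.17]
shank L/R [-6.52 70.02  0.69] [ 4.23 69.99  0.69]
```

```bash

python3 -m creep '[[[1,0,0.2,0,0,0,0],[1,0,0.2,0,0,0,0],[1,0,0.2,0,0,0,0],[1,0,0.2,0,0,0,0],[1,0,0.1,0,0,0,0],[1,0,0.1,0,0,0,0],[1,0,0.1,0,0,0,0],[1,0,0,0,0,0,0]]]'
python3 -c "
from h import *
togo([.6372,-.1806,.0865])"
python3 -m creep '[[[1,0,0.1,0,0,0,0],[1,0,0.1,0,0,0,0],[1,0,0.1,0,0,0,0],[1,0,0.1,0,0,0,0],[1,0,0,0,0,0,0],[1,0,0,0,0,0,0],[1,0,0,0,0,0,0],[1,0,0,0,0,0,0]]]'
python3 -c "
from h import *
togo([.6372,-.1806,.0865])"
```

```text
t: 18.2
tool_pos: [0.6372, -0.1805, 0.1443]
orientation: [-1.099, 1.367, -1.363]
force: [-0.7, -0.8, -1.9]
opening: 0.0215
t 18.2 pos [ 0.6372 -0.1805  0.1443] fix [58.3 -1.8] F [-0.7 -0.8 -1.9] open 0.0215
shift cm [0.03 5.78 0.  ] yaw -12.28 down [-0.     0.003 -1.   ] rv to vertical
t: 19.0
tool_pos: [0.6374, -0.1805, 0.1402]
orientation: [-1.098, 1.367, -1.363]
force: [-0.1, 0.0, -1.6]
opening: 0.0215
t 19.0 pos [ 0.6374 -0.1805  0.1402] fix [58.4 -1.8] F [-0.1  0.  -1.6] open 0.0215
shift cm [ 0.03  5.37 -0.01] yaw -12.28 down [-0.     0.003 -1.   ] rv to vertical
```

```bash

for i in 1; do :; done
python3 -m creep '[[[1,0,0.1,0,0,0,0],[1,0,0.1,0,0,0,0],[1,0,0.1,0,0,0,0],[1,0,0.1,0,0,0,0],[1,0,0.1,0,0,0,0],[1,0,0.1,0,0,0,0],[1,0,0.1,0,0,0,0],[1,0,0.1,0,0,0,0]]]'
python3 -c "
from h import *
togo([.6374,-.1805,.0865])"
```

```text
t: 19.8
tool_pos: [0.6374, -0.1805, 0.1316]
orientation: [-1.098, 1.367, -1.363]
force: [-0.9, 0.1, -1.6]
opening: 0.0215
t 19.8 pos [ 0.6374 -0.1805  0.1316] fix [58.5 -1.8] F [-0.9  0.1 -1.6] open 0.0215
shift cm [0.01 4.51 0.  ] yaw -12.29 down [ 0.     0.003 -1.   ] rv to vertical
```

```bash

python3 -m creep '[[[1,0,0.1,0,0,0,0],[1,0,0.1,0,0,0,0],[1,0,0.1,0,0,0,0],[1,0,0.1,0,0,0,0],[1,0,0.1,0,0,0,0],[1,0,0.1,0,0,0,0],[1,0,0.1,0,0,0,0],[1,0,0.1,0,0,0,0]]]'
python3 -c "
from h import *
togo([.6374,-.1805,.0865])"
```

```text
t: 20.6
tool_pos: [0.6374, -0.1805, 0.1229]
orientation: [-1.098, 1.367, -1.363]
force: [-0.1, -0.2, -1.7]
opening: 0.0212
t 20.6 pos [ 0.6374 -0.1805  0.1229] fix [58.5 -1.8] F [-0.1 -0.2 -1.7] open 0.0212
shift cm [ 0.01  3.64 -0.  ] yaw -12.28 down [ 0.     0.003 -1.   ] rv to vertical
```

```bash

python3 -m creep '[[[1,0,0.1,0,0,0,0],[1,0,0.1,0,0,0,0],[1,0,0.1,0,0,0,0],[1,0,0.1,0,0,0,0],[1,0,0.1,0,0,0,0],[1,0,0.1,0,0,0,0],[1,0,0.1,0,0,0,0],[1,0,0,0,0,0,0]]]'
python3 -c "
from h import *
togo([.6374,-.1805,.0865])"
```

```text
t: 21.4
tool_pos: [0.6373, -0.1805, 0.115]
orientation: [-1.098, 1.367, -1.363]
force: [-0.3, 0.3, -1.0]
opening: 0.0217
t 21.4 pos [ 0.6373 -0.1805  0.115 ] fix [58.4 -1.8] F [-0.3  0.3 -1. ] open 0.0217
shift cm [0.01 2.85 0.01] yaw -12.28 down [-0.     0.003 -1.   ] rv to vertical
```

```bash

python3 -m creep '[[[1,0,0.1,0,0,0,0],[1,0,0.1,0,0,0,0],[1,0,0.1,0,0,0,0],[1,0,0.1,0,0,0,0],[1,0,0.1,0,0,0,0],[1,0,0.1,0,0,0,0],[1,0,0.1,0,0,0,0],[1,0,0.1,0,0,0,0]]]'
python3 -c "
from h import *
togo([.6374,-.1805,.0865])"
```

```text
t: 22.2
tool_pos: [0.6372, -0.1806, 0.1065]
orientation: [-1.099, 1.367, -1.363]
force: [0.2, -0.3, -1.0]
opening: 0.022
t 22.2 pos [ 0.6372 -0.1806  0.1065] fix [58.3 -1.9] F [ 0.2 -0.3 -1. ] open 0.022
shift cm [-0.01  2.    0.02] yaw -12.28 down [-0.     0.003 -1.   ] rv to vertical
```

```bash

python3 -m creep '[[[1,0,0.1,0,0,0,0],[1,0,0.1,0,0,0,0],[1,0,0.1,0,0,0,0],[1,0,0.1,0,0,0,0],[1,0,0.1,0,0,0,0],[1,0,0.1,0,0,0,0],[1,0,0.1,0,0,0,0],[1,0,0.1,0,0,0,0]]]'
python3 -c "
from h import *
togo([.6374,-.1805,.0865])"
```

```text
t: 23.0
tool_pos: [0.6372, -0.1805, 0.0977]
orientation: [-1.099, 1.367, -1.363]
force: [-1.1, 0.5, -1.7]
opening: 0.0213
t 23.0 pos [ 0.6372 -0.1805  0.0977] fix [58.2 -1.9] F [-1.1  0.5 -1.7] open 0.0213
shift cm [-0.01  1.12  0.02] yaw -12.28 down [-0.001  0.003 -1.   ] rv to vertical
```

```bash

python3 -m creep '[[[1,0,0.1,0,0,0,0],[1,0,0.1,0,0,0,0],[1,0,0.1,0,0,0,0],[1,0,0.1,0,0,0,0],[1,0,0.1,0,0,0,0],[1,0,0.1,0,0,0,0],[1,0,0.1,0,0,0,0],[1,0,0,0,0,0,0]]]'
python3 -c "
from h import *
togo([.6374,-.1805,.0865])"
```

```text
t: 23.8
tool_pos: [0.6371, -0.1804, 0.0899]
orientation: [-1.099, 1.367, -1.363]
force: [0.5, 0.9, -1.4]
opening: 0.0216
t 23.8 pos [ 0.6371 -0.1804  0.0899] fix [58.2 -1.8] F [ 0.5  0.9 -1.4] open 0.0216
shift cm [0.   0.34 0.03] yaw -12.28 down [-0.001  0.003 -1.   ] rv to vertical
```

```bash

python3 -m creep '[[[1,0,0.04,0,0,0,0],[1,0,0.04,0,0,0,0],[1,0,0.04,0,0,0,0],[1,0,0.04,0,0,0,0],[1,0,0.04,0,0,0,0],[1,0,0.04,0,0,0,0],[1,0,0.04,0,0,0,0],[1,0,0.0,0,0,0,0]]]'
python3 -c "
from h import *
togo([.6374,-.1805,.0865])"
```

```text
t: 24.6
tool_pos: [0.6371, -0.1805, 0.0869]
orientation: [-1.099, 1.367, -1.363]
force: [-1.1, -0.1, -1.6]
opening: 0.0219
t 24.6 pos [ 0.6371 -0.1805  0.0869] fix [58.2 -1.9] F [-1.1 -0.1 -1.6] open 0.0219
shift cm [-0.01  0.04  0.03] yaw -12.29 down [-0.001  0.003 -1.   ] rv to vertical
```

```bash

python3 -m creep '[[[1,0,0.03,0,0,0,0],[1,0,0.03,0,0,0,0],[1,0,0.02,0,0,0,0],[1,0,0.02,0,0,0,0],[1,0,0,0,0,0,0],[1,0,0,0,0,0,0],[1,0,0,0,0,0,0],[1,0,0,0,0,0,0]]]'
python3 -c "
from h import *
togo([.6374,-.1805,.0865])"
```

```text
t: 25.4
tool_pos: [0.6372, -0.1806, 0.0866]
orientation: [-1.099, 1.367, -1.363]
force: [-0.8, -0.0, -1.4]
opening: 0.0213
t 25.4 pos [ 0.6372 -0.1806  0.0866] fix [58.3 -1.9] F [-0.8 -0.  -1.4] open 0.0213
shift cm [-0.01  0.01  0.01] yaw -12.28 down [-0.     0.003 -1.   ] rv to vertical
```

```bash

python3 -m creep '[[[1,0,0.05,0,0,0,0],[1,0,0.05,0,0,0,0],[1,0,0.05,0,0,0,0],[1,0,0.05,0,0,0,0],[1,0,0,0,0,0,0],[1,0,0,0,0,0,0],[1,0,0,0,0,0,0],[1,0,0,0,0,0,0]]]'
python3 -c "
from h import *
togo([.6374,-.1805,.0865])"
```

```text
t: 26.2
tool_pos: [0.6374, -0.1806, 0.0865]
orientation: [-1.099, 1.366, -1.363]
force: [-1.4, 0.8, 2.7]
opening: 0.0215
t 26.2 pos [ 0.6374 -0.1806  0.0865] fix [58.4 -1.9] F [-1.4  0.8  2.7] open 0.0215
shift cm [-0.01  0.    0.  ] yaw -12.28 down [ 0.     0.002 -1.   ] rv to vertical
```

The collar is seated: Fz turned positive, at exactly the height where I picked the pin up. Releasing.

```bash

python3 -m creep '[[[0.7,0,0,0,0,0,0],[0.6,0,0,0,0,0,0],[0.4,0,0,0,0,0,0],[0.2,0,0,0,0,0,0],[0.2,0,0,0,0,0,0],[0.2,0,0,0,0,0,0],[0.2,0,0,0,0,0,0],[0.2,0,0,0,0,0,0]]]' 15
python3 -m creep '[[[0.2,0,-1,0,0,0,0],[0.2,0,-2,0,0,0,0],[0.2,0,-2,0,0,0,0],[0.2,0,-2,0,0,0,0],[0.2,0,-2,0,0,0,0],[0.2,0,-2,-1,0,0,0],[0.2,0,0,-3,0,0,0],[0.2,0,0,-3,0,0,0]]]'
python3 -m creep '[[[0.2,0,0,-4,0,0,0],[0.2,0,0,-4,0,0,0],[0.2,0,0,-3,0,0,0],[0.2,0,0,0,0,0,0],[0.2,0,0,0,0,0,0],[0.2,0,0,0,0,0,0],[0.2,0,0,0,0,0,0],[0.2,0,0,0,0,0,0]]]'
python3 -c "
from h import *
togo([.6374,-.1805,.0865])
w=cam('wrist');s=cam('scene');t=cam('top')
a=cv2.resize(w['frame'][0:200,220:420],(400,400));b=cv2.resize(s['frame'][120:220,210:310],(400,400))
cv2.imwrite('pics/end.png',np.hstack([a,b])[:,:,::-1])
a=np.load('/tmp/top.npz')"
```

```text
t: 27.0
tool_pos: [0.6383, -0.1807, 0.086]
orientation: [-1.097, 1.365, -1.365]
force: [0.5, -0.7, -0.3]
opening: 0.0736
t: 27.8
tool_pos: [0.5704, -0.1663, 0.2054]
orientation: [-1.095, 1.361, -1.367]
force: [-0.0, 0.1, 0.4]
opening: 0.0742
t: 28.6
tool_pos: [0.4607, -0.1428, 0.2115]
orientation: [-1.09, 1.352, -1.374]
force: [0.8, -0.1, 0.6]
opening: 0.0748
t 28.6 pos [ 0.4607 -0.1428  0.2115] fix [-122.3   -0.4] F [ 0.8 -0.1  0.6] open 0.0748
shift cm [-0.07 12.78 17.88] yaw -12.26 down [ 0.015 -0.003 -1.   ] rv to vertical
```

View pics/end.png

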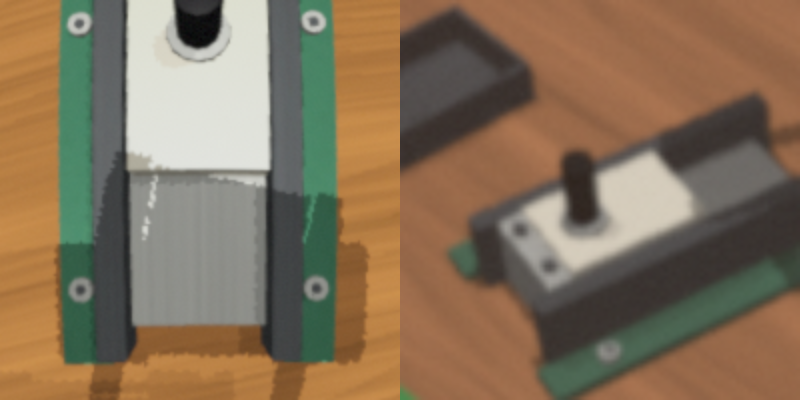

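The end views show the pin upright through the stack, with its collar flat on the top plate (wrist crop (200,40)). The plates are flush against the stop and the arm is clear, so I'm handing in.

```bash
python3 -c "
from h import *
robot.close_job()"
```

```text
the job is handed in; nothing more can be done
```

The job is done and handed in at about 29 s of the 72 s allowed. All three plates are against the stop, and the pin is through them into the bed and released. No verdict is reported on hand-in.

- **Plates:** I pushed them up to the stop with the closed fingers. The tool read 1–3 N while they slid and about 7 N at the stop (limit 18 N). The wrist view then showed their near edges flush and the holes open down to the bed hole.
- **Pin:** I lined it up over the hole with the wrist camera and lowered it in steps of 2 mm or less. There was no measurable resistance on the way down. The collar seated at about 2.7 N, with the tool at the same height (0.0865 m) as when it picked the pin up.
- **Last checks:** The final wrist and scene views show the pin upright with its collar on the stack, and the gripper open and well clear.
- **Disagreements:** My estimates of the hole position differed by up to about 5 mm between views (the calibration is good to about 2 mm). I settled it by comparing the nose and the hole in one wrist picture; they agreed to within 1 mm.
- **Not checked:** I did not measure the brush, oil bottle or tray again afterwards. The arm never went down near them.

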